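Put the last spice jar in the revolving rack and hold its index pin out

TASK

The revolving spice rack is locked by its sprung index pin. While it is locked, stand the red-capped spice jar from the worktop upright in the rack's one empty cup, fully down on the cup's floor, and let go of it; then take the index pin's black knob, pull it straight up as far as it goes, and finish while still holding it up there, so that I can turn the rack by hand. Do not turn the rack yourself, and leave the jars in the rack and the other two jars on the worktop as they stand.

Things in the scene. Friction and masses are not known exactly. Their poses are not given: they have to be found in the camera images.
- spice_rack: fixed base of the rack: dark steel foot, 160 mm wide; origin at the centre of its underside, on the turning axis, z up. On it a wooden disc (206 mm wide, top at 22 mm) with 4 aluminium cups, axes 68 mm out at the base's -x (empty), +y, +x, -y. Middle pole with finial 28 mm wide, top at 123 mm. The index pin stands 112 mm out, midway between -x and +y; its bracket 135 to 148 mm out, 64 mm high
- empty_cup (a point): centre of the empty cup's inner floor, 25 mm above the worktop. The cup is a round aluminium tube with a floor, inner diameter 49 mm, wall 2.5 mm, rim 47 mm above this point (72 mm above the worktop); open above
- carousel (a joint): turntable angle in rad, 0 as it starts and as locked, positive anticlockwise from above; locked by the index pin (about 0.01 rad of play); with the pin out it turns with slight friction and stays where it is left
- index_pin (a joint): lift of the sprung index pin in m: 0 seated in its hole in the turntable's rim (7.5 mm deep), 0.014 fully up against its stop. A spring pulls it down with about 4 N at 0, 10 N at 0.014; no catch: let go, it snaps back. It moves straight up and down only and does not turn
- pin_knob: black ribbed knob with a red dot on top, on the upper end of the index pin: upright cylinder 28 mm wide, 26 mm high, origin at its centre (103 mm above the worktop with the pin seated), z up. Below it a bare stem 8 mm wide and, from 74 mm above the worktop down, the barrel with its nut, 23 mm wide, so fingertips may go down to 77 mm
- spice_1: the jar to put away: upright clear spice jar with red screw cap and green and cream label, standing on the worktop left or front left of the rack, no other thing's centre within 85 mm; 106 mm tall; body diameter 42 mm, cap diameter 45 mm from 85 mm up; origin at the centre of its underside, z up; about 0.1 kg
- spice_0: red-capped spice jar already in the rack's +y cup, 45 mm wide, 106 mm tall (top 131 mm above the worktop), origin at the centre of its underside
- spice_2: red-capped spice jar already in the rack's -y cup, 45 mm wide, 106 mm tall (top 131 mm above the worktop), origin at the centre of its underside
- dropper: brown dropper bottle with black teat already in the rack's +x cup, 33 mm wide, 102 mm tall, origin at the centre of its underside
- pink_salt: pink salt jar, 55 mm wide, 92 mm tall, a bystander on the worktop; origin at the centre of its underside
- coffee_jar: clear coffee jar with grey lid, half full, 64 mm wide, 110 mm tall, a bystander on the worktop; origin at the centre of its underside
Things that resemble listed ones, but are neither listed nor needed, are in the scene too. What is shaped like the spice_2 but purple is not meant.

How it is judged:
By the outcome, as a careful person would: the job done as asked, in the order asked, and still so for the second after the job is handed in, while the arm keeps its last pose, push and grip.
It also fails if it takes over 54 s, if anything falls off the work surface, if the arm or the gripper's body presses on something with over 40 N, if the wrist force passes 120 N, or if a joint passes its speed limit or range.

ROBOT

A 7-joint arm with a two-finger parallel gripper is mounted at the origin on a cart in front of the work surface, level with it; the furniture and walls round the work are solid. World frame = base frame: x ahead of the robot, y to its left, z up, the work surface at z = 0. Lengths are in m, angles in rad, forces in N, time in s.
With the tool pointing down it reaches from about 0.35 to 0.9 m from the base axis. Payload 8.1 kg.
Tool frame: the origin (TCP) lies midway between the tips of the shut fingers; the grasp point (between the pads) lies arm.tcp_to_grasp behind it (arm.tcp_to_grasp is the distance from the TCP to the grasp point, in m); z points along the fingers, y is the line along which they close (so a half turn about z gives the same grasp; the last joint's range is limited). The gripper opens to 92 mm and grips with 3 to 60 N. Pads are 19 mm wide; open, the fingers measure 130 mm over their backs; the gripper's body (75 mm by 190 mm) begins 47 mm behind the grasp point.
Start: joints at [1.002, 0.434, 0.025, 1.573, -0.012, 1.134, -0.075], TCP at [0.281, -0.558, 0.227] pointing down, gripper open.
Joint ranges: [-2.62, 2.62], [-0.44, 2.09], [-1.27, 1.32], [0.08, 2.57], [-1.32, 4.46], [0.12, 2], [-2.74, 2.74]. Speed limits (rad/s): [2.22, 2.22, 3.01, 3.01, 3.14, 3.14, 3.14].

INTERFACE

Orientations are given as a rotation vector (axis times angle).
In Python, from cell import observe, get_image, arm gives the robot as it stands. The module is installed in compiled form; this text tells all that it offers.
- The arm moves only by the tool drive_tool, never from a script. Its argument "steps" is a list of rows, each a list of 5 numbers: the closure, from 0 (fully open) to 1 (shut), then the shift along the world's x, y, z in mm, then the turn about the world's z in rad. In form: [[hand, x, y, z, roll], ...]. A call has 1 to 20 rows; each row shifts and turns the commanded pose from where the row before left it; what a row does not reach is not made up. A row lasts 1/12 s, in which the tool goes at most 41.7 mm and 7.16 degrees, less where a joint would pass 70% of its speed; a pose out of reach is approached as far as the arm can. A call with a gripper value outside its range is refused whole. The fingers move at their own pace and stop on an object; "grip_force" is the grip in N (left out, the last holds). Time passes only in rows, so rows that do not move let the fingers close. It gives the time, the measured TCP pose, the force, the opening and the grip force at its end, in the units of the state.
- observe(): the state, without advancing time (a new reading comes with each control period).
- get_image(name): name is "scene" or "top" or "wrist"; returns a dict with "image" (400x640x3 uint8, red, green, blue), "vfov" (degrees; the focal length in pixels is half the picture's height over the tangent of half this angle, whatever the lens; pixels are square), "cx", "cy" (the principal point, pixels), "xyz" and "attitude" of the camera in the world. Camera axes: x right, y down, z forward; pixel columns grow to the right and rows downward; lengths in m; the calibration is good to about 2 mm. A picture is of the moment at which its call begins. There is no depth.
- arm.sign_off(): hands the job in; it is judged then, once.
The state is a dict: "clock": time; "joints": joint angles; "dq": joint speeds; "joint_efforts": joint torques, N m; "position": TCP position; "ee_rot": TCP orientation; "force": force on the tool from outside, world axes, zero at the start; "ft_torque": the same for the moment, N m; "width": opening from 0.0 (shut) to 1.0 (fully open); "gripper_force": force on a finger pad.
Only numpy, scipy, OpenCV 4.12 (cv2) and the standard library are available. Lean on these libraries where they do the work, as an engineer would, in place of code of your own. Each camera call takes 0.05 s, during which the arm holds its last target. There are 200 camera calls.

## Working session

There is one attempt and no reset: what is moved stays moved. The work goes in short steps, Python scripts to look and compute and a tool call to move; the robot and the scene stay as the last step left them, time stands still between calls to the robot, and variables do not carry over. Pictures are saved under pics/ and viewed, at most 10 in all, crops included, and the job is handed in when it is done.

Besides the shell and the picture viewer there is one more tool, called after ">>>" as a command line: name --pt "numbers of a row" for each row, then --argument value for the rest. drive_tool: Moves the arm, as the interface text tells. Its arguments: {"type":"object","properties":{"steps":{"type":"array"},"grip_force":{"type":"number"}},"required":["steps"]}

```bash
mkdir -p pics
cat > h.py <<'E'
import numpy as np, cv2
from cell import observe, get_image, arm
from scipy.spatial.transform import Rotation as R
def rot(a):
    a=np.array(a,float)
    if a.shape==(3,3): return a
    return R.from_rotvec(a).as_matrix() if a.size==3 else R.from_quat(a).as_matrix()
def ray(c,u,v):
    f=200/np.tan(np.radians(c['vfov'])/2)
    return rot(c['attitude'])@np.array([(u-c['cx'])/f,(v-c['cy'])/f,1])
def onz(c,u,v,z):
    d=ray(c,u,v);p=np.array(c['xyz']);return p+d*(z-p[2])/d[2]
def proj(c,P):
    f=200/np.tan(np.radians(c['vfov'])/2)
    q=rot(c['attitude']).T@(np.array(P)-np.array(c['xyz']));return q[:2]/q[2]*f+[c['cx'],c['cy']]
def snap(n,f):
    c=get_image(n);cv2.imwrite('pics/'+f+'.png',c['image'][:,:,::-1]);return c
E
python3 - <<'E'
from h import *
import pickle
for n in ['top','scene']:
    c=snap(n,n+'0');pickle.dump(c,open(n+'.pkl','wb'));print(n,c['vfov'],c['cx'],c['cy'],c['xyz'],c['attitude'])
print(observe(),arm.tcp_to_grasp)
E
```

```text
top 45.921187517966935 318.3299123222601 199.12607631914528 [ 0.44283263 -0.03304579  1.51318652] [-2.17403421  2.1727934  -0.10162488]
scene 49.00182922958038 314.2123558056064 200.14505768973999 [-0.31578325  0.72457619  0.84666394] [-1.05784879  2.21181431 -1.23499898]
{'clock': 0.1, 'joints': array([ 1.00241788,  0.43516192,  0.02498454,  1.57402365, -0.01158342,
        1.13397912, -0.07509862]), 'dq': array([ 7.91207830e-04, -1.24832544e-03,  2.73326485e-04, -2.91375278e-03,
        2.92559164e-03, -2.14390117e-03, -7.94669163e-05]), 'joint_efforts': array([ 3.22328728e-03, -6.69125962e+01,  9.88239907e-01, -3.15147364e+01,
       -6.04970078e-02,  3.73710296e-02,  5.89397177e-05]), 'position': array([ 0.28043312, -0.55803686,  0.22601144]), 'ee_rot': array([-3.05549652e+00, -7.24627784e-01,  7.43028863e-04]), 'force': array([-0.73552064, -0.108642  , -0.69789236]), 'ft_torque': array([-0.01095652,  0.03178289,  0.00782089]), 'gripper_force': 0.0, 'width': 1.0038765598339454} 0.0188
```

View pics/top0.png

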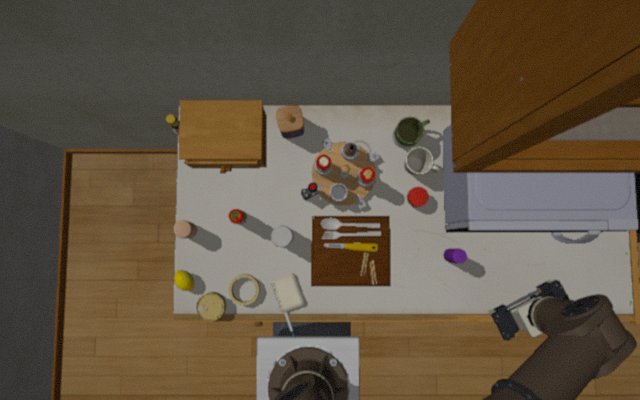

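View pics/scene0.png

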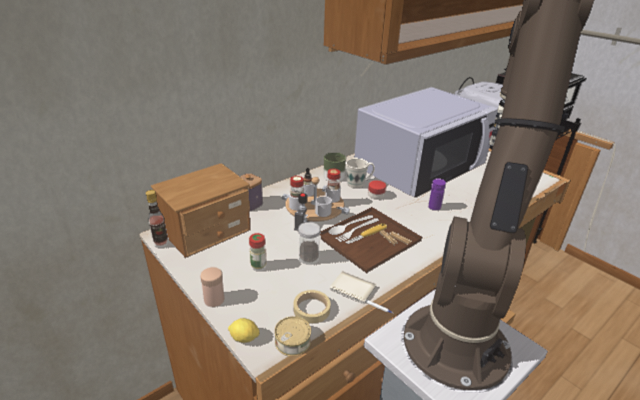

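The top view shows the rack around (345,175), with the empty cup near (339,192), the knob near (311,188) and jars at (324,163), (367,176) and (350,150). The target jar is at (237,216), with the coffee jar at (282,236) and the pink salt at (184,229). Next I'll measure them with an enlarged crop.

Run:
```python
from h import *
import pickle
c=pickle.load(open('top.pkl','rb'));im=c['image']
cr=cv2.resize(im[130:250,220:400],None,fx=4.4,fy=4.4,interpolation=cv2.INTER_CUBIC)
cv2.imwrite('pics/crop.png',cr[:,:,::-1])
hsv=cv2.cvtColor(im,cv2.COLOR_RGB2HSV)
m=(((hsv[...,0]<8)|(hsv[...,0]>172))&(hsv[...,1]>150)&(hsv[...,2]>70)).astype(np.uint8)
n,l,s,ce=cv2.connectedComponentsWithStats(m)
for i in range(1,n):
    if s[i,4]>5 and 220<ce[i][0]<440: print(s[i],ce[i],'z.106',onz(c,*ce[i],.106).round(4),'z.131',onz(c,*ce[i],.131).round(4))
```

```text
[317 155  14  15  80] [323.225  162.8375] z.106 [ 0.6848 -0.0475  0.106 ] z.131 [ 0.6805 -0.0473  0.131 ]
[360 167  15  15 107] [367.31775701 174.48598131] z.106 [ 0.6494 -0.1802  0.106 ] z.131 [ 0.6458 -0.1776  0.131 ]
[310 184   6   6  30] [312.36666667 186.36666667] z.106 [ 0.6133 -0.0149  0.106 ] z.131 [ 0.6103 -0.0152  0.131 ]
[408 187  20  20 302] [417.52317881 196.53311258] z.106 [ 0.5829 -0.33    0.106 ] z.131 [ 0.5804 -0.3247  0.131 ]
[229 210  15  13  80] [236.6125 216.5375] z.106 [0.5226 0.211  0.106 ] z.131 [0.5212 0.2066 0.131 ]
```

View pics/crop.png

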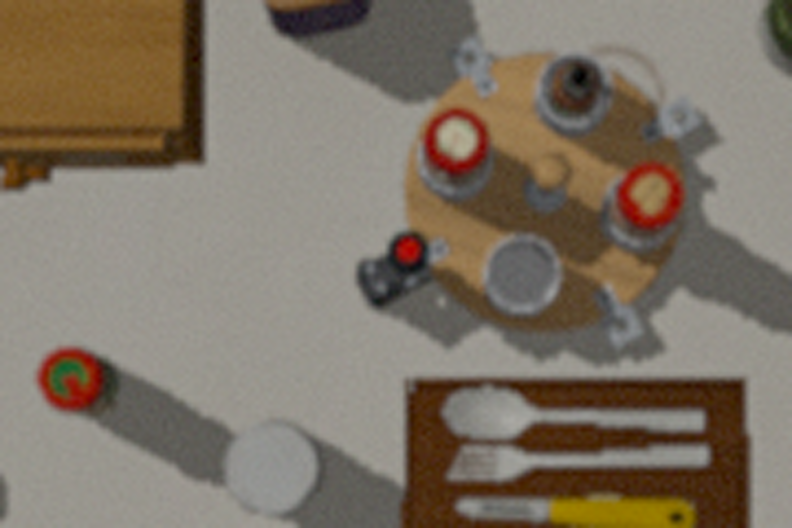

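The crop shows the target cap at crop pixel (71,379), the empty cup rim at (522,273), the knob dot at (408,251), caps at (456,142) and (650,197), and the finial at (552,172). I'll fit the rack from those.

Run:
```python
from h import *
import pickle
from scipy.optimize import least_squares
c=pickle.load(open('top.pkl','rb'))
w=lambda u,v,z: onz(c,220+(u+.5)/4.4-.5,130+(v+.5)/4.4-.5,z)
P={'cup':w(522,273,.072),'dot':w(408,251,.116),'s0':w(456,142,.131),'s2':w(650,197,.131),'fin':w(552,170,.118),'jar':w(71,379,.106),'coffee':w(272,467,.11)}
for k in P: print(k,P[k].round(4))
k=112*.7071e-3
M={'cup':(-.068,0),'dot':(-k,k),'s0':(0,.068),'s2':(0,-.068),'fin':(0,0)}
def f(p):
    r=np.array([[np.cos(p[2]),-np.sin(p[2])],[np.sin(p[2]),np.cos(p[2])]])
    return np.concatenate([(p[:2]+r@M[i]-P[i][:2])*(3 if i in('cup','dot') else 1) for i in M])
s=least_squares(f,[.65,-.11,0]);print(s.x,(f(s.x)*1000).round(1))
p=s.x;r=np.array([[np.cos(p[2]),-np.sin(p[2])],[np.sin(p[2]),np.cos(p[2])]])
for i in M: print(i,(p[:2]+r@M[i]).round(4))
print(R.from_rotvec(observe()['ee_rot']).as_matrix().round(3))
```

```text
cup [ 0.6011 -0.094   0.072 ]
dot [ 0.6113 -0.015   0.116 ]
s0 [ 0.6834 -0.0473  0.131 ]
s2 [ 0.6461 -0.1776  0.131 ]
fin [ 0.6664 -0.1126  0.118 ]
jar [0.5249 0.2136 0.106 ]
coffee [0.4654 0.0765 0.11  ]
[ 0.66616777 -0.11253894 -0.27447133] [-1.3 -0.4  0.4  0.4  1.2  0.3  1.7 -0.4 -0.3  0.1]
cup [ 0.6007 -0.0941]
dot [ 0.6114 -0.0148]
s0 [ 0.6846 -0.0471]
s2 [ 0.6477 -0.178 ]
fin [ 0.6662 -0.1125]
[[ 0.894  0.449 -0.001]
 [ 0.449 -0.894  0.001]
 [-0.    -0.001 -1.   ]]
```

>>> drive_tool --pt "0 10 31 0 -0.037" --pt "0 10 31 0 -0.037" --pt "0 10 31 0 -0.037" --pt "0 10 31 0 -0.037" --pt "0 10 31 0 -0.037" --pt "0 10 31 0 -0.037" --pt "0 10 31 0 -0.037" --pt "0 10 31 0 -0.037" --pt "0 10 31 0 -0.037" --pt "0 10 31 0 -0.037" --pt "0 10 31 0 -0.037" --pt "0 10 31 0 -0.037" --pt "0 10 31 0 -0.037" --pt "0 10 31 0 -0.037" --pt "0 10 31 0 -0.037" --pt "0 10 31 0 -0.037" --pt "0 10 31 0 -0.037" --pt "0 10 31 0 -0.037" --pt "0 10 31 0 -0.037" --pt "0 10 31 0 -0.037" --grip_force 20

```text
clock: 1.77
position: [0.4807, 0.0631, 0.2266]
ee_rot: [3.111, -0.433, -0.001]
force: [0.8, 0.4, -0.2]
width: 0.994
gripper_force: 0.0
```

>>> drive_tool --pt "0 9 30 0 0" --pt "0 9 30 0 0" --pt "0 9 30 0 0" --pt "0 9 30 0 0" --pt "0 8 30 0 0" --pt "0 0 0 0 0" --pt "0 0 0 0 0"

```text
clock: 2.35
position: [0.5242, 0.2135, 0.226]
ee_rot: [-3.113, 0.424, 0.002]
force: [-0.2, -0.2, 0.0]
width: 1.0
gripper_force: 0.0
```

Run:
```python
from h import *
c=snap('wrist','w1');s=observe();print(s['position'],s['joints'],c['xyz'])
im=c['image'];hsv=cv2.cvtColor(im,cv2.COLOR_RGB2HSV)
m=(((hsv[...,0]<8)|(hsv[...,0]>172))&(hsv[...,1]>130)&(hsv[...,2]>50)).astype(np.uint8)
for k in cv2.findContours(m,cv2.RETR_EXTERNAL,cv2.CHAIN_APPROX_NONE)[0]:
    if cv2.contourArea(k)>150:
        (u,v),r=cv2.minEnclosingCircle(k);print(u,v,r,cv2.contourArea(k),onz(c,u,v,.106).round(4))
```

```text
[0.52427603 0.21161485 0.22610624] [-0.2399179   0.36400875 -0.32049967  1.6999615   0.1262363   1.09935263
 -2.44238249] [0.60655984 0.1906167  0.38435014]
320.0 187.0 25.298320770263672 1740.5 [0.5304 0.2139 0.106 ]
588.5 8.5 12.103818893432617 316.5 [ 0.6129 -0.0247  0.106 ]
```

View pics/w1.png

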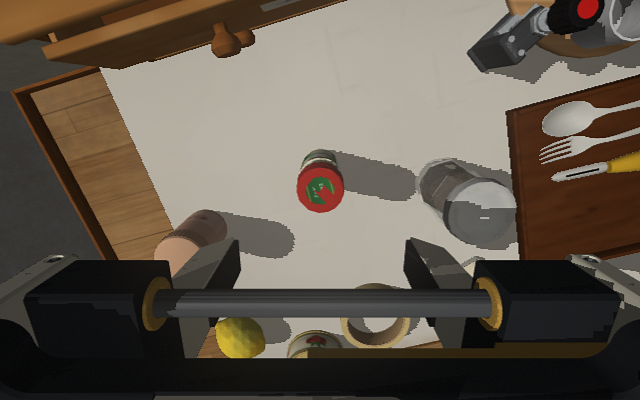

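The wrist view shows the cap at (320,188), clear of everything. The red region also includes the cap's near side, so I'll use the cap's far rim edge instead to get its centre.

Run:
```python
from h import *
c=get_image('wrist')
im=c['image'];hsv=cv2.cvtColor(im,cv2.COLOR_RGB2HSV)
m=(((hsv[...,0]<8)|(hsv[...,0]>172))&(hsv[...,1]>130)&(hsv[...,2]>50)).astype(np.uint8)
k=max(cv2.findContours(m,cv2.RETR_EXTERNAL,cv2.CHAIN_APPROX_NONE)[0],key=cv2.contourArea)[:,0,:]
P=np.array([onz(c,u,v,.106) for u,v in k])[:,:2]
n=onz(c,c['cx'],c['cy'],.106)[:2]
q=np.array(c['xyz'])[:2]; d=P.mean(0)-q; d/=np.linalg.norm(d)
far=P[(P-P.mean(0))@d>0]
A=np.c_[2*far,np.ones(len(far))];s=np.linalg.lstsq(A,(far**2).sum(1),rcond=None)[0]
print('centre',s[:2],'r',np.sqrt(s[2]+s[:2]@s[:2]),'fixed r x edge',far[(far@d).argmax()]-.0225*d, k[(P@d).argmax()],observe()['position'])
```

```text
centre [0.5275997  0.21452364] r 0.021059974725486076 fixed r x edge [0.53020642 0.2179177 ] [313 212] [0.52443863 0.21055836 0.22625052]
```

>>> drive_tool --pt "0 2 2 -25 0" --pt "0 0 0 -30 0" --pt "0 0 0 -30 0" --pt "0 0 0 -30 0" --pt "0 0 0 -25 0" --pt "0 0 0 -10 0" --pt "0 0 0 0 0" --pt "1 0 0 0 0" --pt "1 0 0 0 0" --pt "1 0 0 0 0" --pt "1 0 0 0 0" --pt "1 0 0 0 0" --pt "1 0 0 0 0" --pt "1 0 0 0 0" --pt "1 0 0 0 0" --grip_force 20

```text
clock: 3.7
position: [0.5268, 0.2136, 0.0769]
ee_rot: [-3.112, 0.43, -0.0]
force: [-0.6, -0.1, 1.5]
width: 0.48
gripper_force: 20.0
```

>>> drive_tool --pt "1 0 0 15 0" --pt "1 0 0 30 0" --pt "1 0 0 35 0" --pt "1 0 0 35 0" --pt "1 0 0 25 0" --pt "1 7 -30 0 0" --pt "1 7 -30 0 0" --pt "1 7 -30 0 0" --pt "1 7 -30 0 0" --pt "1 7 -30 0 0" --pt "1 7 -30 0 0" --pt "1 7 -30 0 0" --pt "1 7 -30 0 0" --pt "1 7 -30 0 0" --pt "1 7 -30 0 0" --pt "1 4 -8 0 0" --pt "1 0 0 0 0" --pt "1 0 0 0 0" --pt "1 0 0 0 0"

```text
clock: 5.28
position: [0.6004, -0.0927, 0.2165]
ee_rot: [-3.112, 0.427, 0.001]
force: [-0.0, -0.6, -1.1]
width: 0.478
gripper_force: 20.0
```

Run:
```python
from h import *
import pickle
c=snap('wrist','w2');pickle.dump(c,open('w2.pkl','wb'));s=observe();print(s['position'],s['joints'],c['xyz'],s['force'],s['width'])
```

```text
[ 0.60043073 -0.09244458  0.21664872] [ 0.21903628  0.42849135 -0.21911474  1.61567728  0.10002603  1.10892318
 -1.86826123] [ 0.68261941 -0.11582755  0.37484091] [ 0.0215661   0.82022838 -1.22227852] 0.48229544891158604
```

View pics/w2.png

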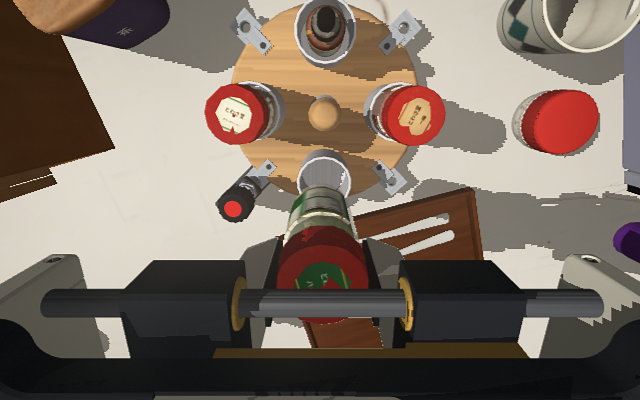

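The wrist view shows the held jar at (320,250) in line with the empty cup at (325,178). The rack's caps are at (241,113) and (418,113), the finial at (323,113) and the knob dot at (233,209). I'll cross-check the rack fit and the jar's offset in the fingers.

Run:
```python
from h import *
import pickle
c=pickle.load(open('w2.pkl','rb'));im=c['image'];hsv=cv2.cvtColor(im,cv2.COLOR_RGB2HSV)
m=(((hsv[...,0]<8)|(hsv[...,0]>172))&(hsv[...,1]>130)&(hsv[...,2]>40)).astype(np.uint8)
q=np.array(c['xyz'])[:2]
for k in cv2.findContours(m,cv2.RETR_EXTERNAL,cv2.CHAIN_APPROX_NONE)[0]:
    if cv2.contourArea(k)<100: continue
    k=k[:,0,:];u0,v0=k.mean(0)
    if u0>500: continue
    z=.116 if abs(u0-233)<12 and v0>190 else (.2455 if v0>200 else .131)
    P=np.array([onz(c,u,v,z) for u,v in k])[:,:2]
    d=P.mean(0)-q; d/=np.linalg.norm(d);far=P if z==.116 else P[(P-P.mean(0))@d>-.002]
    s=np.linalg.lstsq(np.c_[2*far,np.ones(len(far))],(far**2).sum(1),rcond=None)[0]
    print((u0.round(),v0.round()),z,'centre',s[:2].round(4),'r',np.sqrt(s[2]+s[:2]@s[:2]).round(4))
print('finial',onz(c,323,113,.12),'model .6662 -.1125; cup .6007 -.0941; dot .6114 -.0148; s0 .6846 -.0471; s2 .6477 -.178')
for P in [(.6007,-.0941,.072),(.6011,-.0925,.1395),(.6011,-.0925,.2455),(.6114,-.0148,.116)]: print(P,proj(c,P).round(1))
cr=cv2.resize(im[130:330,240:400],None,fx=3,fy=3,interpolation=cv2.INTER_CUBIC)
th=np.linspace(0,2*np.pi,72)
for x,y,z,r in [(.6007,-.0941,.072,.0245),(.6011,-.0925,.1395,.021),(.6011,-.0925,.2455,.0225)]:
    for t in th:
        p=(proj(c,(x+r*np.cos(t),y+r*np.sin(t),z))-[240,130])*3+1
        cv2.circle(cr,(int(p[0]),int(p[1])),1,(0,255,255),-1)
cv2.imwrite('pics/w2c.png',cr[:,:,::-1])
```

```text
(np.float64(322.0), np.float64(320.0)) 0.2455 centre [ 0.5875 -0.089 ] r 0.0088
(np.float64(330.0), np.float64(285.0)) 0.2455 centre [ 0.599  -0.0965] r 0.0032
(np.float64(322.0), np.float64(261.0)) 0.2455 centre [ 0.6    -0.0926] r 0.0179
(np.float64(232.0), np.float64(208.0)) 0.116 centre [ 0.6137 -0.0153] r 0.0073
(np.float64(413.0), np.float64(115.0)) 0.131 centre [ 0.6496 -0.1787] r 0.0213
(np.float64(237.0), np.float64(114.0)) 0.131 centre [ 0.6869 -0.0483] r 0.0213
finial [ 0.67002864 -0.11273195  0.12      ] model .6662 -.1125; cup .6007 -.0941; dot .6114 -.0148; s0 .6846 -.0471; s2 .6477 -.178
(0.6007, -0.0941, 0.072) [323.6 185.3]
(0.6011, -0.0925, 0.1395) [321.8 208.4]
(0.6011, -0.0925, 0.2455) [321.3 284.7]
(0.6114, -0.0148, 0.116) [232.8 211.1]
```

View pics/w2c.png

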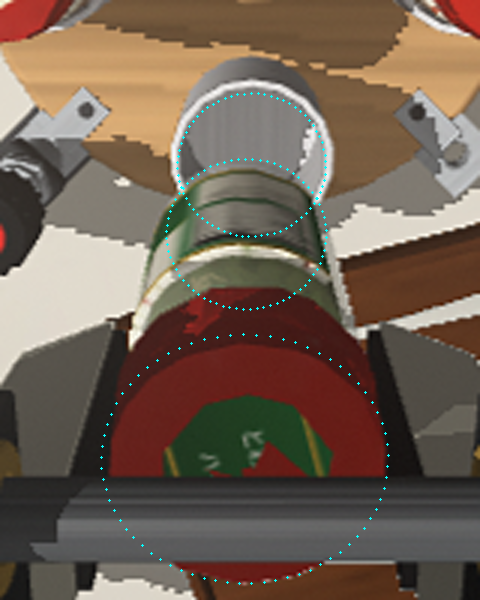

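>>> drive_tool --pt "1 1 -1.5 -20 0" --pt "1 0 0 -20 0" --pt "1 0 0 -15 0" --pt "1 0 0 -5 0" --pt "1 0 0 -4 0" --pt "1 0 0 -4 0" --pt "1 0 0 -4 0" --pt "1 0 0 -4 0" --pt "1 0 0 0 0"

```text
clock: 6.08
position: [0.6015, -0.0959, 0.1404]
ee_rot: [3.112, -0.429, -0.0]
force: [-0.3, -0.8, -1.3]
width: 0.481
gripper_force: 20.0
```

>>> drive_tool --pt "1 0 0 -6 0" --pt "1 0 0 -8 0" --pt "1 0 0 -8 0" --pt "1 0 0 -8 0" --pt "1 0 0 -4 0" --pt "1 0 0 0 0"

```text
clock: 6.58
position: [0.601, -0.0958, 0.1052]
ee_rot: [3.112, -0.429, -0.003]
force: [-1.2, -0.1, -1.6]
width: 0.476
gripper_force: 20.0
```

>>> drive_tool --pt "1 0 0 -2 0" --pt "1 0 0 -1 0" --pt "1 0 0 -1 0" --pt "1 0 0 0 0" --pt "1 0 0 0 0"

```text
clock: 7.0
position: [0.6018, -0.0959, 0.1029]
ee_rot: [3.112, -0.43, 0.0]
force: [0.3, -0.7, -2.3]
width: 0.478
gripper_force: 20.0
```

>>> drive_tool --pt "1 0 0 -1 0" --pt "1 0 0 0 0" --pt "1 0 0 0 0"

```text
clock: 7.25
position: [0.6018, -0.0959, 0.1019]
ee_rot: [3.112, -0.429, 0.001]
force: [0.3, 0.2, 0.5]
width: 0.479
gripper_force: 20.0
```

>>> drive_tool --pt "0.36 0 0 0 0" --pt "0.36 0 0 0 0" --pt "0.36 0 0 0 0" --pt "0.36 0 0 5 0" --pt "0.36 0 0 15 0" --pt "0.36 0 0 25 0" --pt "0.36 0 0 25 0" --pt "0.36 0 0 20 0" --pt "0.36 0 0 0 0"

```text
clock: 8.0
position: [0.6042, -0.096, 0.1967]
ee_rot: [-3.112, 0.43, -0.011]
force: [0.2, -0.1, 1.1]
width: 0.641
gripper_force: 0.0
```

Run:
```python
from h import *
c=snap('wrist','w3');s=observe();print(s['position'],s['joints'],s['width'])
c=get_image('scene');cv2.imwrite('pics/s3.png',cv2.resize(c['image'][150:260,240:400],None,fx=5,fy=5,interpolation=cv2.INTER_CUBIC)[:,:,::-1])
```

```text
[ 0.60324886 -0.09595804  0.19455771] [ 0.22135604  0.44922263 -0.21626702  1.64070499  0.10749789  1.05840764
 -1.87162781] 0.6415223417546223
```

View pics/w3.png

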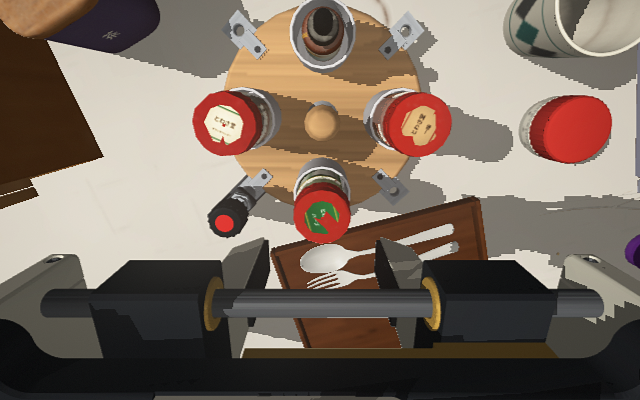

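View pics/s3.png

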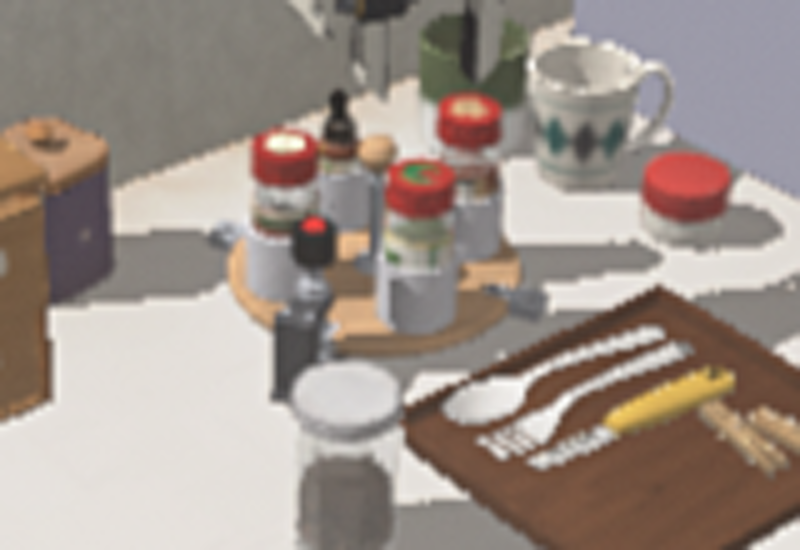

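The jar stands upright and fully down, level with the other caps: its cap is at (322,215) in the wrist view and its height matches its neighbours' in the scene view. The knob dot is at (224,223). I'll grip the knob tangentially so the fingers stay outside the path the jars sweep when the rack turns. That takes a +2.36 rad turn.

>>> drive_tool --pt "0.36 0.5 4 0 0.118" --pt "0.36 0.5 4 0 0.118" --pt "0.36 0.5 4 0 0.118" --pt "0.36 0.5 4 0 0.118" --pt "0.36 0.5 4 0 0.118" --pt "0.36 0.5 4 0 0.118" --pt "0.36 0.5 4 0 0.118" --pt "0.36 0.5 4 0 0.118" --pt "0.36 0.5 4 0 0.118" --pt "0.36 0.5 4 0 0.118" --pt "0.36 0.5 4 0 0.118" --pt "0.36 0.5 4 0 0.118" --pt "0.36 0.5 4 0 0.118" --pt "0.36 0.5 4 0 0.118" --pt "0.36 0.5 4 0 0.118" --pt "0.36 0.5 4 0 0.118" --pt "0.36 0.5 4 0 0.118" --pt "0.36 0.5 4 0 0.118" --pt "0.36 0.5 4 0 0.118" --pt "0.36 0.5 4 0 0.118"

```text
clock: 9.77
position: [0.611, -0.0159, 0.1905]
ee_rot: [-1.573, -2.717, 0.001]
force: [0.2, -0.0, -0.5]
width: 0.641
gripper_force: 0.0
```

Run:
```python
from h import *
s=observe()
c=snap('wrist','w4');s=observe();M=rot(s['ee_rot']);print(s['position'],s['joints'],np.degrees(np.arctan2(M[1,1],M[0,1]))%180,M[2,2])
im=c['image'];hsv=cv2.cvtColor(im,cv2.COLOR_RGB2HSV)
m=(((hsv[...,0]<8)|(hsv[...,0]>172))&(hsv[...,1]>130)&(hsv[...,2]>40)).astype(np.uint8)
for k in cv2.findContours(m,cv2.RETR_EXTERNAL,cv2.CHAIN_APPROX_NONE)[0]:
    if cv2.contourArea(k)>80:
        u,v=k[:,0].mean(0);print(u,v,cv2.contourArea(k),onz(c,u,v,.116).round(4))
print(proj(c,(.6125,-.0152,.116)))
```

```text
[ 0.61093414 -0.0150055   0.19040506] [ 0.45130711  0.56695948 -0.78290566  1.60582159  0.42669496  1.15001507
  0.09880641] 30.37687755868477 -0.9999974830614289
365.9479166666667 274.4270833333333 544.0 [ 0.6731 -0.048   0.116 ]
279.95604395604397 272.4065934065934 566.5 [ 0.6096 -0.0822  0.116 ]
323.92452830188677 210.32075471698113 269.5 [ 0.6139 -0.016   0.116 ]
[322.80398923 208.6690079 ]
```

View pics/w4.png

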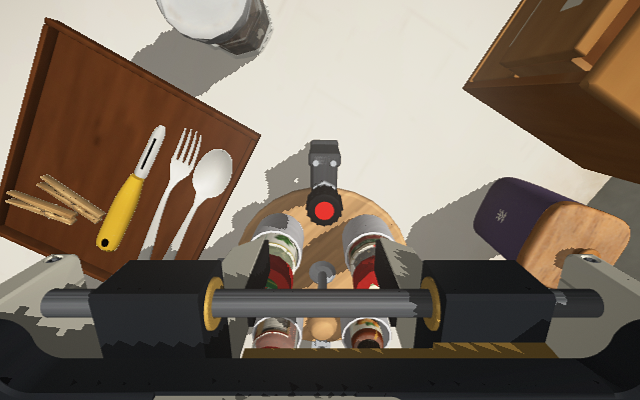

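The knob dot at (324,210) is centred between the fingers, which straddle the pin tangentially, so I'm going down.

>>> drive_tool --pt "0.36 1.5 0 -20 0" --pt "0.36 0 0 -30 0" --pt "0.36 0 0 -30 0" --pt "0.36 0 0 -18 0" --pt "0.36 0 0 -8 0" --pt "0.36 0 0 0 0" --pt "0.36 0 0 0 0"

```text
clock: 10.4
position: [0.6132, -0.0157, 0.0859]
ee_rot: [-1.584, -2.713, -0.0]
force: [0.5, 0.1, 0.1]
width: 0.635
gripper_force: 0.0
```

Now I'll close on the knob.

>>> drive_tool --pt "1 0 0 -1 0" --pt "1 0 0 0 0" --pt "1 0 0 0 0" --pt "1 0 0 0 0" --pt "1 0 0 0 0" --pt "1 0 0 0 0" --pt "1 0 0 0 0" --grip_force 45

```text
clock: 10.98
position: [0.6132, -0.0161, 0.0852]
ee_rot: [1.583, 2.713, -0.0]
force: [-2.1, -2.1, 4.8]
width: 0.299
gripper_force: 45.0
```

>>> drive_tool --pt "1 0 0 3 0" --pt "1 0 0 3 0" --pt "1 0 0 3 0" --pt "1 0 0 2 0" --pt "1 0 0 0 0" --pt "1 0 0 0 0"

```text
clock: 11.48
position: [0.6131, -0.0161, 0.0955]
ee_rot: [-1.583, -2.714, 0.0]
force: [3.0, 0.2, -9.0]
width: 0.293
gripper_force: 45.0
```

>>> drive_tool --pt "1 0 0 2 0" --pt "1 0 0 1 0" --pt "1 0 0 0 0" --pt "1 0 0 0 0"

```text
clock: 11.82
position: [0.6131, -0.0161, 0.0986]
ee_rot: [-1.583, -2.714, 0.0]
force: [2.4, -0.5, -9.3]
width: 0.298
gripper_force: 45.0
```

>>> drive_tool --pt "1 0 0 1 0" --pt "1 0 0 0 0" --pt "1 0 0 0 0"

```text
clock: 12.07
position: [0.6131, -0.0161, 0.0993]
ee_rot: [-1.583, -2.714, 0.0]
force: [4.5, -0.3, -14.6]
width: 0.296
gripper_force: 45.0
```

>>> drive_tool --pt "1 0 0 0.7 0" --pt "1 0 0 0 0" --pt "1 0 0 0 0" --pt "1 0 0 0 0" --pt "1 0 0 0 0" --pt "1 0 0 0 0"

```text
clock: 12.57
position: [0.6131, -0.0161, 0.0994]
ee_rot: [-1.582, -2.713, 0.0]
force: [7.3, 0.1, -21.2]
width: 0.299
gripper_force: 45.0
```

Run:
```python
from h import *
c=get_image('scene');cv2.imwrite('pics/s5.png',cv2.resize(c['image'][130:250,230:390],None,fx=5,fy=5,interpolation=cv2.INTER_CUBIC)[:,:,::-1])
```

```text
(no output)
```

View pics/s5.png

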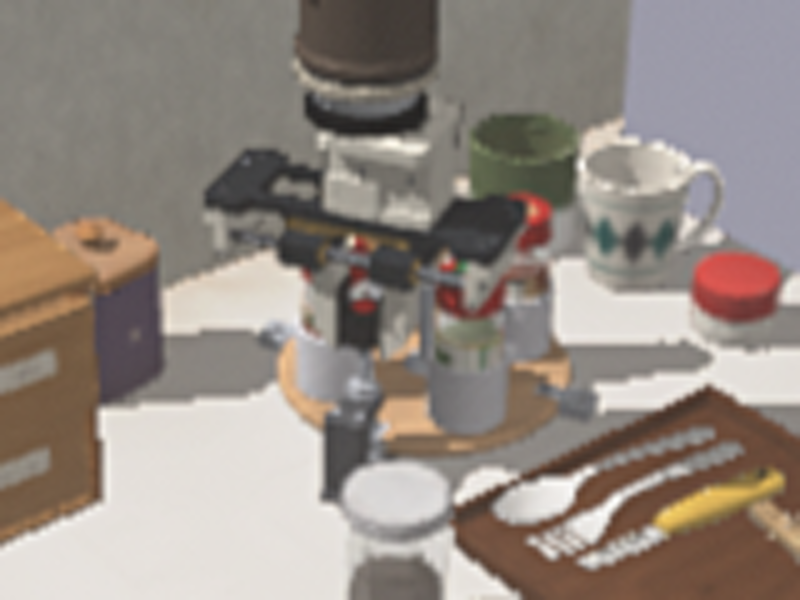

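The picture shows the knob gripped and raised, around (360,300), with the jar upright in its cup at (470,330) and nothing else disturbed. The pin is hard on its stop after about 14 mm of lift: the last command raised the force to 21 N without moving it.

```bash
python3 -c "
from cell import arm
print(arm.sign_off())"
```

```text
the job is handed in; nothing more can be done
None
```

The red-capped jar is standing upright on the floor of the empty cup and released, and the arm is holding the index pin up against its stop (about 14 mm); the job has been handed in.

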